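# Fetch a ribbon cartridge from the tilt-out bin and click it into the label printer

## Task

Tilt the storage bin forward by its pull tab, take the black ribbon cartridge out of it and slide it along the label printer's loading tray, nose first under the hood, pushing the spring catch aside until the cartridge is fully home and the catch has clicked back behind it. Let go of it there; the bin may stay open. Leave the little carton in the bin and do not knock over the vials.

Things in the scene. Friction and masses are not known exactly. Their poses are not given: they have to be found in the camera images.
- bin_pivot (a point): Middle of the storage bin's hinge line, 15 mm above the table at the foot of the white front panel; fixed to the grey housing (165 mm deep, 260 wide, 170 high; its roof covers all but the front 85 mm). Axes: x from the front into the housing, y along the hinge, z up. Place and yaw vary; it stands left or right of the robot's centre line, the printer on the other side.
- bin (a joint): Tilt of the bin about bin_pivot's y line: 0 shut (front panel upright), 0.75 rad fully tilted forward, towards the robot, at its stop. Friction hinge: when tilted well forward it stays put; needs about 5 N at the tab. Wedge shaped: shut, its floor slopes down to the back under the roof; at 0.75 rad the floor is level, 105 mm above the table.
- bin_tab (a point): Where to pinch the pull tab at the middle of the bin's front panel; turns with the bin. The tab is an upright white plate, 14 mm thick (y), 36 high, standing 46 out from the panel; this point is mid-thickness, mid-height, 25 mm out from the panel. Shut, it is 28 mm in front of the pivot and 140 above it (arc radius 143 mm); axes then match bin_pivot's.
- bin_floor (a point): Point on the bin's floor, mid-width, 30 mm in front of the back wall; turns with the bin, axes as bin_tab. At full tilt the floor runs level from 85 mm in front of the pivot to 75 behind it; the back wall is 45 mm high, the sides 30 (inner width 232), the front low and sloping.
- cartridge_centre (a point): Centre of the black ribbon cartridge (about 120 g), 23.5 mm above its underside. Body 60 mm long (x), 44 wide (y), 22 high; on it a grip fin 32 long, 14 thick (y), 25 high, its middle 14 mm to the tail (-x) of the centre. +x: the nose, two grey stripes on top. It starts on the bin's floor, left or right of the middle, nose to the back wall; level at full tilt.
- carton: Small brown carton 28 x 28 x 30 mm beside the cartridge in the bin; origin at the centre of its underside. It stays in the bin.
- bay_home (a point): Where cartridge_centre is when the cartridge is home in the label printer, 27.5 mm above the table; fixed to the printer. x: sliding direction, away from the robot into the printer; y across. A hood (33 to 41 mm above the table) starts 14 mm beyond and covers the nose; an end stop leaves 1.5 mm of play; the printer body (150 wide, 125 high) starts 80 mm beyond.
- tray_mouth (a point): Point on the tray's floor (4 mm above the table), on its centre line 118 mm in front of bay_home, where the flared guide walls begin; axes as bay_home. The walls, 16 mm high, narrow from 78 mm apart here to 48 mm at 88 mm in front of bay_home, and stay so to the end. The open flat tray reaches 57 mm farther out, 100 wide. Open on top up to the hood.
- catch (a joint): Swing of the steel leaf catch in the tray's +y wall, rad: 0 at rest, 0.19 pushed flush with the wall, sprung (about 3 N at the tip). Hinged 76 mm in front of bay_home; its free tip, 33 mm in front of bay_home, sticks 8 mm into the channel. The cartridge sliding in pushes it aside (about 5 N); it springs back behind the tail once home.
- vial_a: Bystander: small glass vial, 22 mm diameter, 41 high, standing; origin at its foot.
- vial_b: Bystander: another such vial.
There are look-alikes about, which are no part of the job. Of the things like the part that bears cartridge_centre, leave any that is pink; of the rest the smaller one is meant.

How it is judged:
On the way, in this order (a step that is already met when the one before it is completed fails the run):
1. the bin is tilted forward (value of joint bin above 0.5 rad), for 0.2 s.
2. the cartridge, sliding in along the tray, pushes the catch aside (value of joint catch above 0.08 rad and x of cartridge_centre in the frame of bay_home below -0.004 m and z of cartridge_centre in the frame of bay_home below 0.012 m), for 0.1 s.
At the end, for the whole second after the job is handed in: The cartridge lies released and still in the printer's tray, its centre within 4 mm short of and 5 mm past home along the slide, 6 mm across, 4 mm in height and 0.1 rad in direction, and the catch has sprung back behind it (below 0.06 rad); the little carton is still in the bin (x of cartridge_centre in the frame of bay_home between -0.004 and 0.005 m and y of cartridge_centre in the frame of bay_home between -0.006 and 0.006 m and z of cartridge_centre in the frame of bay_home between -0.004 and 0.004 m and angle between the x axis of cartridge_centre and the x axis of bay_home, either way round below 0.1 rad and value of joint catch below 0.06 rad and linear speed of cartridge below 0.01 m/s and distance between carton and bin_floor below 0.15 m and height (world z) of carton above 0.015 m); the robot touches nothing.
It fails at once if a vial is knocked over (angle between any of vial_a, vial_b's own z axis and vertical above 0.6 rad).
It also fails if it takes over 64 s, if anything falls off the work surface, if the arm or the gripper's body presses on something with over 40 N, if the wrist force passes 120 N, or if a joint passes its speed limit or range.

## Robot

A 7-joint arm with a two-finger parallel gripper is mounted at the origin on the work surface. World frame = base frame: x ahead of the robot, y to its left, z up, the work surface at z = 0. Lengths are in m, angles in rad, forces in N, time in s.
With the tool pointing down it reaches from about 0.4 to 0.9 m from the base axis. Payload 5.6 kg.
Tool frame: the origin (TCP) lies midway between the tips of the shut fingers; the grasp point (between the pads) lies 19 mm behind it; z points along the fingers, y is the line along which they close (so a half turn about z gives the same grasp; the last joint's range is limited). The gripper opens to 92 mm and grips with 3 to 60 N. Pads are 20 mm wide; open, the fingers measure 128 mm over their backs; the gripper's body (75 mm by 189 mm) begins 69 mm behind the grasp point.
Start: joints at [-0.043, 0.468, -0.012, 1.603, 0.006, 1.071, -0.056], TCP at [0.65, -0, 0.215] pointing down, gripper open.
Joint ranges: [-2.53, 2.53], [-0.31, 2.02], [-1.57, 1.55], [0.28, 2.44], [-1.29, 4.43], [0.15, 1.84], [-2.92, 2.92]. Speed limits (rad/s): [2.57, 2.57, 3.14, 3.14, 3.14, 3.14, 3.14].

## Interface

Orientations are given as a unit quaternion [x, y, z, w].
In Python, from plant import * gives the robot as it stands.
- The arm moves only by the tool move_arm, never from a script. Its argument "rows" is a list that holds one entry, the list of rows, each a list of 7 numbers: the turn, a rotation vector about the tool's x, y, z in degrees, then the shift along the tool's x, y, z in cm, then the finger opening in cm, from 0 to 9.19. A call has exactly 8 rows; each row shifts and turns the commanded pose from where the row before left it, along the tool's axes as they then stand; what a row does not reach is not made up. A row lasts 1/8 s, in which the tool goes at most 62.5 mm and 10.7 degrees, less where a joint would pass 70% of its speed; a pose out of reach is approached as far as the arm can. A call with a gripper value outside its range is refused whole. The fingers move at their own pace and stop on an object; "grip_force" is the grip in N (left out, the last holds). Time passes only in rows, so rows that do not move let the fingers close, or fill a call up. It gives the time, the measured TCP pose, the force, the opening and the grip force at its end, in the units of the state.
- get_obs(): the state, without advancing time (a new reading comes with each control period).
- capture(name): name is "scene" or "side" or "wrist"; returns a dict with "color" (400x640x3 uint8, red, green, blue), "depth" (400x640 float32, m along the optical axis (not along the pixel's ray), 0 where there is no reading), "fx", "fy", "cx", "cy" (pixels), "R" (3x3) and "t" (3): a world point X has camera coordinates R X + t. Camera axes: x right, y down, z forward; pixel columns grow to the right and rows downward; lengths in m; the calibration is good to about 2 mm. A picture is of the moment at which its call begins.
- job_done(): hands the job in; it is judged then, once.
The state is a dict: "time_s": time; "qpos": joint angles; "joint_velocities": joint speeds; "joint_efforts": joint torques, N m; "eef_pos": TCP position; "tcp_rot": TCP orientation; "contact_force": force on the tool from outside, world axes, zero at the start; "ft_torque": the same for the moment, N m; "opening": finger opening in m; "gripper_force": force on a finger pad.
Only numpy, scipy, OpenCV 4.12 (cv2) and the standard library are available. Lean on these libraries where they do the work, as an engineer would, in place of code of your own. Each camera call takes 0.05 s, during which the arm holds its last target. There are 200 camera calls.

## Working session

There is one attempt and no reset: what is moved stays moved. The work goes in short steps, Python scripts to look and compute and a tool call to move; the robot and the scene stay as the last step left them, time stands still between calls to the robot, and variables do not carry over. Pictures are saved under pics/ and viewed, at most 12 in all, crops included, and the job is handed in when it is done.

Besides the shell and the picture viewer there is one more tool, called after ">>>" as name([rows], argument=value, ...), one row to a line, values as JSON. move_arm: Moves the arm, as the interface text tells. Its arguments: {"type":"object","properties":{"rows":{"type":"array"},"grip_force":{"type":"number"}},"required":["rows"]}

```bash
ls; mkdir -p pics; python3 - <<'E'
from plant import *
import cv2,numpy as np
o=get_obs();print(o)
for n in("scene","side"):
    c=capture(n);np.savez("%s0.npz"%n,**c)
    cv2.imwrite("pics/%s0.png"%n,c["color"][:,:,::-1]);print(n,c["fx"],c["cx"],c["cy"],c["R"],c["t"],-c["R"].T@c["t"])
E
```

```text
pics
{'time_s': 0.0, 'qpos': array([-0.04300162,  0.46840671, -0.01158911,  1.60359399,  0.00603153,
        1.07140047, -0.05631329]), 'joint_velocities': array([-0.00057445, -0.00090134, -0.00092502,  0.00151772, -0.00077644,
        0.00016201,  0.00057253]), 'joint_efforts': array([-3.39112758e-04, -5.20573139e+01, -1.31628491e-02, -2.43752271e+01,
       -5.67366311e-02,  1.73054746e-02,  1.50106093e-04]), 'eef_pos': array([ 6.49427439e-01, -8.65299876e-05,  2.13633460e-01]), 'tcp_rot': array([ 7.07132281e-01,  7.07080723e-01, -6.80726343e-04, -5.69373528e-04]), 'contact_force': array([ 0.68322292, -0.34110401,  0.18535443]), 'ft_torque': array([-0.00107507, -0.00832582,  0.02809232]), 'gripper_force': 0.0, 'opening': 0.09173511592472519}
scene 477.30798323724156 319.33653735386383 193.4877232342478 [[ 0.19981673  0.97979531 -0.00862764]
 [ 0.82799659 -0.17355442 -0.53319838]
 [-0.52392263  0.0993983  -0.84594625]] [-0.14791344 -0.45558443  1.40368346] [ 1.14219946 -0.07366755  0.94324773]
side 499.43290517089355 314.2348253612713 200.57262612519537 [[-0.91282266 -0.40793663  0.01850674]
 [-0.23543174  0.48870389 -0.84008357]
 [ 0.33365654 -0.77120439 -0.54214122]] [0.57428767 0.24877833 0.95883733] [0.26287077 0.8521536  0.71819163]
```

View pics/scene0.png

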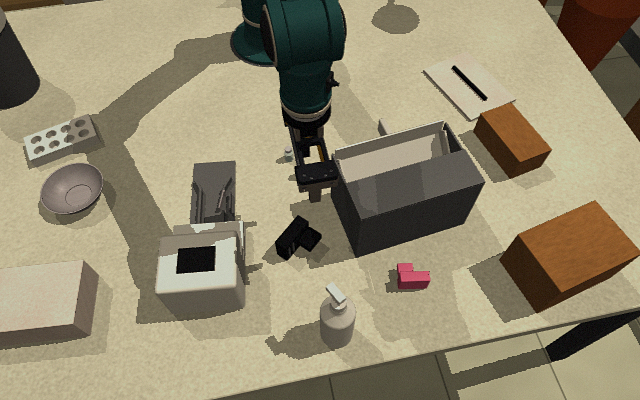

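View pics/side0.png

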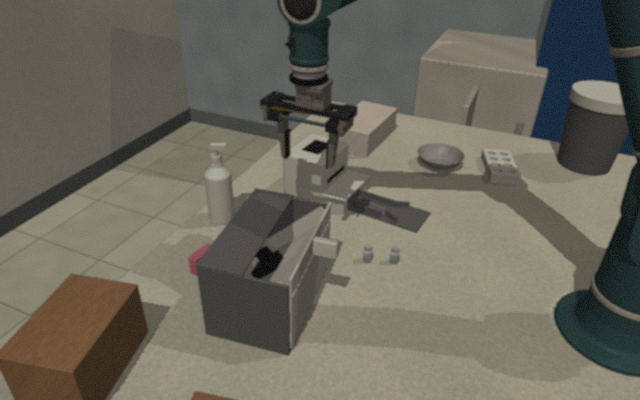

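The scene view shows the housing on the robot's left (roof around (410,190), tab at (382,128)). The printer is on the right (tray (213,190)), with the larger black look-alike at (297,238) and a pink one at (413,277). In the side view the tab is at (325,247), the cartridge in the bin at (267,262), and the vials at (368,254) and (395,255). Next I'll zoom in on both areas.

```bash
cat > h.py <<'E'
import numpy as np,cv2
def load(n): return dict(np.load(n))
def pt(c,u,v):
    d=c["depth"][int(round(v)),int(round(u))]
    p=np.array([(u-c["cx"])/c["fx"]*d,(v-c["cy"])/c["fy"]*d,d]);return c["R"].T@(p-c["t"])
def cloud(c):
    v,u=np.mgrid[:400,:640];d=c["depth"]
    p=np.stack([(u-c["cx"])/c["fx"]*d,(v-c["cy"])/c["fy"]*d,d],-1)
    return (p-c["t"])@c["R"]
def ray(c,u,v,z):
    r=c["R"].T@np.array([(u-c["cx"])/c["fx"],(v-c["cy"])/c["fy"],1]);o=-c["R"].T@c["t"]
    return o+r*(z-o[2])/r[2]
def proj(c,X):
    p=c["R"]@np.asarray(X)+c["t"];return np.array([c["fx"]*p[0]/p[2]+c["cx"],c["fy"]*p[1]/p[2]+c["cy"]])
E
python3 - <<'E'
from h import *
s=load("side0.npz");c=load("scene0.npz")
a=cv2.resize(s["color"][180:360,190:430,::-1],None,fx=2.5,fy=2.5,interpolation=cv2.INTER_CUBIC)[:,:600]
b=cv2.resize(c["color"][150:300,145:255,::-1],(0,0),fx=3,fy=3,interpolation=cv2.INTER_CUBIC)
im=np.zeros((600,800,3),np.uint8)
im[:400,:440]=cv2.resize(s["color"][180:340,190:366,::-1],(440,400),interpolation=cv2.INTER_CUBIC)
im[:450,440:770]=b
im[450:,:]=cv2.resize(c["color"][100:160,270:590,::-1],(800,150))
cv2.imwrite("pics/z0.png",im)
E
```

```text
(no output)
```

View pics/z0.png

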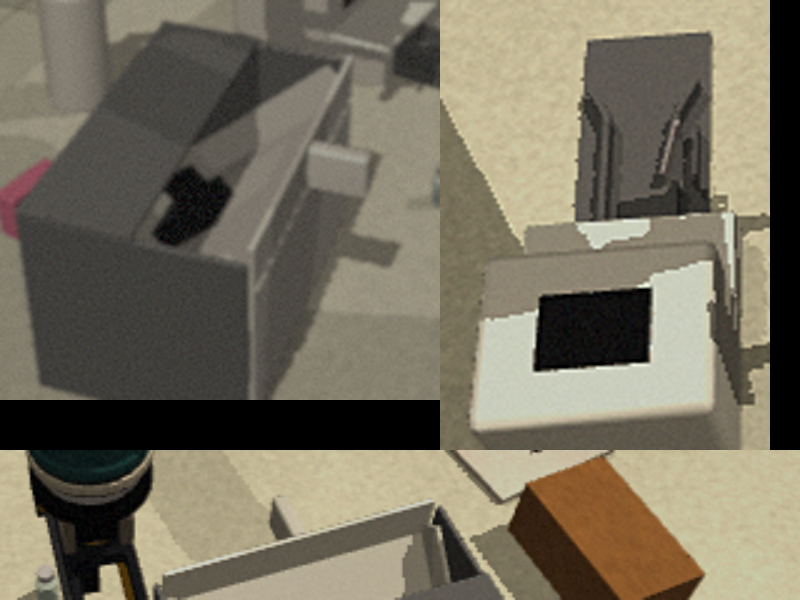

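The zoom shows the tab at side pixel ~(325,247) and the cartridge in the bin with a light carton next to it. The tray's outer corners are at about scene (194,163) and (236,161), and the catch is the light strip on the tray's +y wall. Next come the measurements.

```bash
python3 - <<'E'
from h import *
s=load("side0.npz");c=load("scene0.npz")
np.set_printoptions(precision=4,suppress=True)
S=cloud(s);C=cloud(c)
# roof
for n,P in(("side",S),("scene",C)):
    m=(abs(P[...,2]-0.17)<0.006)&(P[...,1]>0.0)&(P[...,1]<.45)&(P[...,0]>.45)&(P[...,0]<1)
    m=cv2.morphologyEx(m.astype(np.uint8),cv2.MORPH_OPEN,np.ones((5,5)))
    k,l,st,_=cv2.connectedComponentsWithStats(m);i=1+np.argmax(st[1:,4]);Q=P[l==i]
    r=cv2.minAreaRect(Q[:,:2].astype(np.float32)*1000);print(n,len(Q),Q[:,2].mean(),r,cv2.boxPoints(r).tolist())
# panel plane
Q=S[285:300,302:310].reshape(-1,3);print("panel pts",Q.mean(0))
print("panel px",[pt(s,u,v) for u,v in((300,300),(308,280),(312,300),(318,270))])
# tab
print("tab",[pt(s,u,v) for u,v in((318,245),(325,247),(332,249))])
# tab in scene
print("tab scene",[pt(c,u,v) for u,v in((381,125),(382,128),(384,131))])
# tray corners at z=.004
T=[ray(c,u,v,.004) for u,v in((194.3,162.7),(235.7,161))];print("tray out corners",T,[pt(c,u,v) for u,v in((197,166),(233,165))])
m=(abs(C[...,2]-0.125)<0.006)&(C[...,1]<0.0)&(C[...,1]>-.5)&(C[...,0]>.5)
k,l,st,_=cv2.connectedComponentsWithStats(m.astype(np.uint8));i=1+np.argmax(st[1:,4]);Q=C[l==i]
r=cv2.minAreaRect(Q[:,:2].astype(np.float32)*1000);print("printer top",r,cv2.boxPoints(r).tolist())
for n,P,D in(("side",S,s),):
    for u,v in((368,254),(395,255),(368,248),(395,248)):print("vial",pt(D,u,v))
# black in bin
g=s["color"].max(2);m=np.zeros_like(g);m[220:300,235:300]=(g[220:300,235:300]<25)
k,l,st,_=cv2.connectedComponentsWithStats(m);i=1+np.argmax(st[1:,4]);Q=S[l==i];print("cart",len(Q),Q.mean(0),Q.min(0),Q.max(0))
E
```

```text
side 3905 0.16981272230477862 ((674.2952270507812, 203.9134521484375), (86.97036743164062, 262.7662048339844), 6.987815856933594) [[615.1492309570312, 329.0303039550781], [647.1168823242188, 68.21592712402344], [733.4412231445312, 78.79660034179688], [701.4735717773438, 339.6109619140625]]
scene 4999 0.16952423169689215 ((676.1718139648438, 204.2576141357422), (86.63006591796875, 260.56231689453125), 7.1121673583984375) [[617.0596923828125, 328.1734313964844], [649.3204345703125, 69.61595153808594], [735.283935546875, 80.341796875], [703.023193359375, 338.8992919921875]]
panel pts [0.5448 0.2314 0.0775]
panel px [array([0.5408, 0.2636, 0.0873]), array([0.546 , 0.2185, 0.096 ]), array([0.5497, 0.1894, 0.0186]), array([0.5543, 0.152 , 0.0652])]
tab [array([0.539 , 0.1924, 0.1614]), array([0.5259, 0.1907, 0.16  ]), array([0.5124, 0.1903, 0.1597])]
tab scene [array([0.5216, 0.1787, 0.1681]), array([0.5292, 0.1789, 0.1672]), array([0.5392, 0.1802, 0.1688])]
tray out corners [array([ 0.4114, -0.2432,  0.004 ]), array([ 0.4271, -0.144 ,  0.004 ])] [array([ 0.4232, -0.2373,  0.0047]), array([ 0.4356, -0.1519,  0.0012])]
printer top ((731.6805419921875, -231.51205444335938), (148.96592712402344, 119.97343444824219), 82.76893615722656) [[662.795654296875, -297.8520202636719], [781.81494140625, -312.9532165527344], [800.5654296875, -165.17208862304688], [681.546142578125, -150.07089233398438]]
vial [0.4932 0.0164 0.028 ]
vial [ 0.439  -0.0086  0.0257]
vial [0.4953 0.0135 0.0419]
vial [ 0.4419 -0.0128  0.0412]
cart 388 [0.6507 0.189  0.0787] [0.2629 0.1553 0.0409] [0.6759 0.8522 0.7182]
```

```bash
cat >> h.py <<'E'
from scipy.spatial.transform import Rotation as Ro
def Rz(yaw,tilt=0):
    "tool x along heading yaw, z down; tilt(deg)>0: fingers lean to +x (heading)"
    return Ro.from_euler('z',yaw,degrees=True)*Ro.from_euler('x',180,degrees=True)*Ro.from_euler('y',tilt,degrees=True)
def plan(p0,R0,p1,R1,n):
    rv=(R0.inv()*R1).as_rotvec()/n;d=(np.asarray(p1)-p0)/n*100
    R=R0;rows=[]
    for i in range(n):
        sh=R.inv().apply(d);rows.append(list(np.round(np.degrees(rv),1))+list(np.round(sh,2)));R=R*Ro.from_rotvec(rv)
    for r in rows:print([float(x) for x in r])
def st():
    from plant import get_obs
    o=get_obs();R=Ro.from_quat(o["tcp_rot"]);print("t",round(o["time_s"],2),"pos",np.round(o["eef_pos"],4),"x-ax",np.round(R.as_matrix()[:,0],3),"z-ax",np.round(R.as_matrix()[:,2],3),"F",np.round(o["contact_force"],1),"op",round(o["opening"],4),"gf",round(o["gripper_force"],1),"q",np.round(o["qpos"],2));return o["eef_pos"],R
E
python3 - <<'E'
from h import *
p,R=st()
T=Rz(7.05,-12);tab=np.array([.525,.185,.155])
z=T.as_matrix()[:,2];print(z)
plan(p,R,tab+.019*z-.065*z,T,8)
E
```

```text
t 0.1 pos [ 6.495e-01 -1.000e-04  2.138e-01] x-ax [ 0.  1. -0.] z-ax [-0.002 -0.    -1.   ] F [ 0.2  0.7 -0. ] op 0.0921 gf 0.0 q [-0.04  0.47 -0.01  1.6   0.01  1.07 -0.06]
[-0.20633976 -0.02551814 -0.9781476 ]
[1.1, -1.2, 10.3, 2.33, -1.44, 0.17]
[1.1, -1.2, 10.3, 2.04, -1.83, 0.16]
[1.1, -1.2, 10.3, 1.68, -2.16, 0.16]
[1.1, -1.2, 10.3, 1.27, -2.43, 0.17]
[1.1, -1.2, 10.3, 0.82, -2.61, 0.19]
[1.1, -1.2, 10.3, 0.34, -2.71, 0.23]
[1.1, -1.2, 10.3, -0.15, -2.72, 0.28]
[1.1, -1.2, 10.3, -0.62, -2.65, 0.34]
```

>>> move_arm([
  [[1.1, -1.2, 10.3, 2.33, -1.44, 0.15, 7], [1.1, -1.2, 10.3, 2.04, -1.83, 0.15, 6], [1.1, -1.2, 10.3, 1.68, -2.16, 0.15, 6], [1.1, -1.2, 10.3, 1.27, -2.43, 0.15, 6], [1.1, -1.2, 10.3, 0.82, -2.61, 0.2, 6], [1.1, -1.2, 10.3, 0.34, -2.71, 0.25, 6], [1.1, -1.2, 10.3, -0.15, -2.72, 0.3, 6], [1.1, -1.2, 10.3, -0.62, -2.65, 0.35, 6]],
], grip_force=20)

```text
time_s: 1.1
eef_pos: [0.5338, 0.1869, 0.2006]
tcp_rot: [0.993, 0.06, -0.105, 0.005]
contact_force: [-0.1, 0.1, -0.2]
opening: 0.0599
gripper_force: 0.0
```

```bash
python3 - <<'E'
from h import *
from plant import capture
p,R=st()
c=capture("wrist");np.savez("w1.npz",**c);cv2.imwrite("pics/w1.png",c["color"][:,:,::-1])
T=Rz(7.05,-12);tab=np.array([.525,.185,.155])
z=T.as_matrix()[:,2];plan(p,R,tab+.019*z,T,4);print(proj(c,tab))
E
```

```text
t 1.1 pos [0.5338 0.1869 0.2006] x-ax [ 0.971  0.119 -0.208] z-ax [-0.207 -0.022 -0.978] F [-0.1  0.1 -0.2] op 0.0599 gf 0.0 q [-0.53  0.46  0.22  1.68 -0.15  1.22 -1.71]
[-0.1, 0.0, -0.0, 0.02, 0.03, 1.64]
[-0.1, 0.0, -0.0, 0.02, 0.03, 1.64]
[-0.1, 0.0, -0.0, 0.02, 0.02, 1.64]
[-0.1, 0.0, -0.0, 0.02, 0.02, 1.64]
[318.91993532 221.75945416]
```

View pics/w1.png

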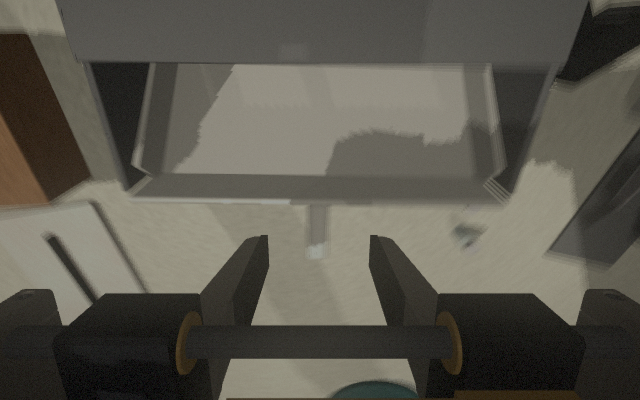

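The wrist view shows the tab between the fingers, from (318,205) to (316,258), which matches the prediction of (319,222). I'll descend and pinch it.

>>> move_arm([
  [[0, 0, 0, 0, 0.02, 1.64, 6], [0, 0, 0, 0, 0.02, 1.64, 6], [0, 0, 0, 0, 0.02, 1.64, 6], [0, 0, 0, 0, 0.02, 1.64, 6], [0, 0, 0, 0, 0, 0, 0], [0, 0, 0, 0, 0, 0, 0], [0, 0, 0, 0, 0, 0, 0], [0, 0, 0, 0, 0, 0, 0]],
], grip_force=20)

```text
time_s: 2.15
eef_pos: [0.5216, 0.1841, 0.1374]
tcp_rot: [0.993, 0.063, -0.103, 0.004]
contact_force: [0.2, 0.5, -0.4]
opening: 0.0222
gripper_force: 0.0
```

```bash
cat > arc.py <<'E'
from h import *
p,R=st()
import sys
th0,th1,t0,t1,n=[float(x) for x in sys.argv[1:]];n=int(n)
X=np.array([np.cos(np.radians(7.05)),np.sin(np.radians(7.05)),0]);piv=np.array([.553,.189,.015])
def pose(th,t):
    a=np.arctan2(28,140)+th;tab=piv+.1428*(-np.sin(a)*X+np.cos(a)*np.array([0,0,1]))
    T=Rz(7.05,t);return tab+.019*T.as_matrix()[:,2],T
a=[pose(th0+(th1-th0)*i/n,t0+(t1-t0)*i/n) for i in range(n+1)]
print(a[0][0])
for (p0,R0),(p1,R1) in zip(a,a[1:]):plan(p0,R0,p1,R1,1)
E
python3 arc.py 0 0.8 -12 26 16
```

```text
t 2.15 pos [0.5216 0.1841 0.1374] x-ax [ 0.971  0.125 -0.206] z-ax [-0.204 -0.022 -0.979] F [ 0.2  0.5 -0.4] op 0.0222 gf 0.0 q [-0.52  0.51  0.2   1.76 -0.16  1.09 -1.68]
[0.5212859  0.1850779  0.13644212]
[0.0, 2.4, -0.0, -0.57, -0.0, 0.3]
[0.0, 2.4, 0.0, -0.57, 0.0, 0.3]
[-0.0, 2.4, -0.0, -0.56, 0.0, 0.31]
[0.0, 2.4, 0.0, -0.56, -0.0, 0.31]
[-0.0, 2.4, -0.0, -0.56, -0.0, 0.32]
[0.0, 2.4, 0.0, -0.56, -0.0, 0.32]
[-0.0, 2.4, -0.0, -0.55, 0.0, 0.33]
[-0.0, 2.4, 0.0, -0.55, 0.0, 0.34]
[0.0, 2.4, 0.0, -0.55, -0.0, 0.34]
[-0.0, 2.4, 0.0, -0.54, -0.0, 0.35]
[0.0, 2.4, -0.0, -0.54, -0.0, 0.35]
[-0.0, 2.4, 0.0, -0.54, -0.0, 0.36]
[0.0, 2.4, 0.0, -0.54, 0.0, 0.36]
[0.0, 2.4, 0.0, -0.53, -0.0, 0.37]
[-0.0, 2.4, 0.0, -0.53, 0.0, 0.37]
[-0.0, 2.4, 0.0, -0.53, 0.0, 0.38]
```

>>> move_arm([
  [[0, 0, 0, 0, 0, 0, 0], [0, 0, 0, 0, 0, 0, 0], [0, 0, 0, 0, 0, 0, 0], [0, 2.4, 0, -0.57, 0, 0.3, 0], [0, 2.4, 0, -0.57, 0, 0.3, 0], [0, 2.4, 0, -0.56, 0, 0.31, 0], [0, 2.4, 0, -0.56, 0, 0.31, 0], [0, 2.4, 0, -0.56, 0, 0.32, 0]],
], grip_force=20)

```text
time_s: 3.15
eef_pos: [0.4951, 0.181, 0.1269]
tcp_rot: [0.998, 0.063, 0.005, -0.003]
contact_force: [5.0, 2.1, 3.7]
opening: 0.0136
gripper_force: 20.0
```

>>> move_arm([
  [[0, 2.4, 0, -0.56, 0, 0.32, 0], [0, 2.4, 0, -0.55, 0, 0.33, 0], [0, 2.4, 0, -0.55, 0, 0.34, 0], [0, 2.4, 0, -0.55, 0, 0.34, 0], [0, 2.4, 0, -0.54, 0, 0.35, 0], [0, 2.4, 0, -0.54, 0, 0.35, 0], [0, 2.4, 0, -0.54, 0, 0.36, 0], [0, 0, 0, 0, 0, 0, 0]],
])

```text
time_s: 4.15
eef_pos: [0.457, 0.1763, 0.097]
tcp_rot: [0.987, 0.063, 0.147, -0.012]
contact_force: [-1.5, 1.1, 2.8]
opening: 0.0136
gripper_force: 20.0
```

```bash
python3 arc.py 0.6 0.8 16.5 26 4
```

```text
t 4.15 pos [0.457  0.1763 0.097 ] x-ax [0.949 0.121 0.291] z-ax [ 0.288  0.041 -0.957] F [-1.5  1.1  2.8] op 0.0136 gf 20.0 q [-0.78  0.27  0.31  2.31  0.07  0.3  -2.  ]
[0.45694904 0.17712133 0.0965386 ]
[0.0, 2.4, 0.0, -0.54, 0.0, 0.36]
[0.0, 2.4, 0.0, -0.53, 0.0, 0.37]
[-0.0, 2.4, 0.0, -0.53, 0.0, 0.37]
[-0.0, 2.4, 0.0, -0.53, 0.0, 0.38]
```

```bash
python3 arc.py 0.6 0.79 16.5 12 5
```

```text
t 4.15 pos [0.457  0.1763 0.097 ] x-ax [0.949 0.121 0.291] z-ax [ 0.288  0.041 -0.957] F [-1.5  1.1  2.8] op 0.0136 gf 20.0 q [-0.78  0.27  0.31  2.31  0.07  0.3  -2.  ]
[0.45694904 0.17712133 0.0965386 ]
[0.0, -0.9, -0.0, -0.5, 0.0, 0.27]
[-0.0, -0.9, 0.0, -0.48, 0.0, 0.3]
[0.0, -0.9, -0.0, -0.47, -0.0, 0.32]
[0.0, -0.9, -0.0, -0.45, -0.0, 0.34]
[-0.0, -0.9, 0.0, -0.43, 0.0, 0.37]
```

>>> move_arm([
  [[0, -0.9, 0, -0.5, 0, 0.27, 0], [0, -0.9, 0, -0.48, 0, 0.3, 0], [0, -0.9, 0, -0.47, 0, 0.32, 0], [0, -0.9, 0, -0.45, 0, 0.34, 0], [0, -0.9, 0, -0.43, 0, 0.37, 0], [0, 0, 0, 0, 0, 0, 0], [0, 0, 0, 0, 0, 0, 3], [0, 0, 0, 0, 0, 0, 5]],
])

```text
time_s: 5.15
eef_pos: [0.4387, 0.1733, 0.0749]
tcp_rot: [0.992, 0.062, 0.107, -0.009]
contact_force: [-0.5, -0.5, -0.8]
opening: 0.032
gripper_force: 0.0
```

```bash
python3 - <<'E'
from h import *
from plant import capture
st()
c=capture("side");np.savez("s2.npz",**c)
c=capture("scene");np.savez("c2.npz",**c)
E
```

```text
t 5.15 pos [0.4387 0.1733 0.0749] x-ax [0.969 0.122 0.213] z-ax [ 0.211  0.03  -0.977] F [-0.5 -0.5 -0.8] op 0.032 gf 0.0 q [-0.71  0.31  0.24  2.3   0.    0.33 -1.93]
```

```bash
python3 - <<'E'
from h import *
p,R=st()
plan(p,R,p-.04*R.as_matrix()[:,2],R,1)
plan(p-.04*R.as_matrix()[:,2],R,[.49,.185,.32],Rz(7.05,0),7)
s=load("s2.npz");c=load("c2.npz")
im=np.zeros((600,800,3),np.uint8)
im[:400,:440]=cv2.resize(s["color"][180:340,210:386,::-1],(440,400))
im[:400,440:]=cv2.resize(c["color"][60:260,310:490,::-1],(360,400))
cv2.imwrite("pics/z2.png",im)
E
```

```text
t 5.25 pos [0.4386 0.1733 0.0748] x-ax [0.969 0.122 0.213] z-ax [ 0.211  0.03  -0.977] F [0.1 0.3 0.7] op 0.0398 gf 0.0 q [-0.71  0.31  0.24  2.3   0.    0.33 -1.93]
[0.0, 0.0, 0.0, 0.0, -0.0, -4.0]
[-0.0, -1.8, 0.0, 1.48, -0.09, -2.69]
[-0.0, -1.8, 0.0, 1.39, -0.08, -2.74]
[-0.0, -1.8, 0.0, 1.31, -0.08, -2.78]
[-0.0, -1.8, 0.0, 1.22, -0.08, -2.82]
[-0.0, -1.8, 0.0, 1.14, -0.08, -2.85]
[-0.0, -1.8, 0.0, 1.05, -0.08, -2.89]
[-0.0, -1.8, 0.0, 0.96, -0.08, -2.92]
```

View pics/z2.png

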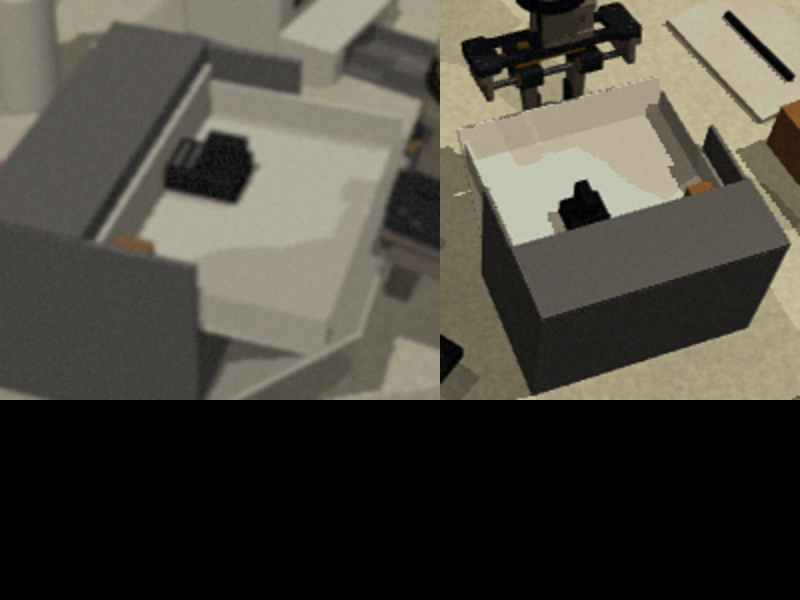

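The bin is fully open. The cartridge sits in its right half with the nose to the back wall, and the carton is at the left. I'll lift off and look from above.

>>> move_arm([
  [[0, 0, 0, 0, 0, -4, 5], [0, -1.8, 0, 1.5, -0.1, -2.7, 7], [0, -1.8, 0, 1.4, -0.1, -2.75, 7], [0, -1.8, 0, 1.3, -0.1, -2.8, 7], [0, -1.8, 0, 1.2, -0.1, -2.8, 7], [0, -1.8, 0, 1.1, -0.1, -2.85, 7], [0, -1.8, 0, 1.05, -0.1, -2.9, 7], [0, -1.8, 0, 1.0, -0.1, -2.9, 7]],
])

```text
time_s: 6.25
eef_pos: [0.49, 0.1862, 0.3212]
tcp_rot: [0.998, 0.063, -0.003, -0.002]
contact_force: [0.5, -0.5, -0.6]
opening: 0.0701
gripper_force: 0.0
```

```bash
python3 - <<'E'
from h import *
from plant import capture
st()
c=capture("wrist");np.savez("w2.npz",**c);cv2.imwrite("pics/w2.png",c["color"][:,:,::-1])
E
```

```text
t 6.25 pos [0.49   0.1862 0.3212] x-ax [ 0.992  0.126 -0.006] z-ax [-0.007  0.003 -1.   ] F [ 0.5 -0.5 -0.6] op 0.0701 gf 0.0 q [-0.69  0.15  0.3   1.79 -0.05  1.21 -1.82]
```

View pics/w2.png

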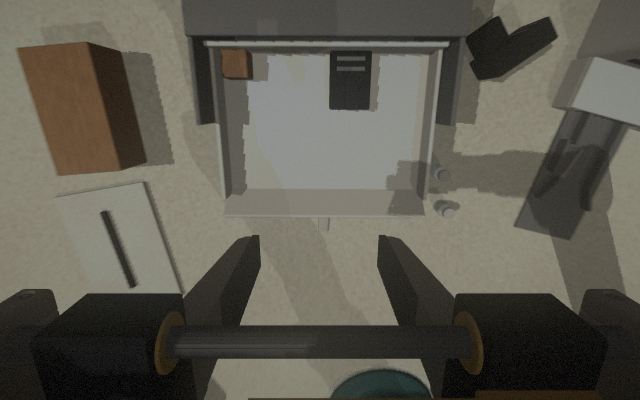

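The wrist view shows the cartridge at (330–372, 50–109) with stripes at the back-wall end, and the carton at (237,65). The vials are at (442,174) and (446,211), clear of the bin.

```bash
python3 - <<'E'
from h import *
np.set_printoptions(precision=4,suppress=True)
w=load("w2.npz");P=cloud(w);g=w["color"].max(2)
m=np.zeros(g.shape,np.uint8);m[40:125,315:390]=g[40:125,315:390]<60
Q=P[...,2];z=Q[m>0];print("z hist",np.histogram(z,bins=[.08,.1,.11,.12,.125,.13,.135,.14,.145,.15,.155,.16,.2]))
print("floor z",np.median(Q[130:180,270:320]))
for lo,hi in((.118,.134),(.143,.16)):
    S=P[(m>0)&(Q>lo)&(Q<hi)];r=cv2.minAreaRect(S[:,:2].astype(np.float32)*1000);print(len(S),S[:,2].mean(),r)
k,l,s,_=cv2.connectedComponentsWithStats(m);i=1+np.argmax(s[1:,4]);ct=cv2.findContours((l==i).astype(np.uint8),0,2)[0][0]
print(cv2.minAreaRect(ct),s[i])
# back wall top edge for yaw check, fin visible
print([ray(w,u,v,.152) for u,v in((351,80),)])
E
```

```text
z hist (array([   0,    4,    2,    9, 1626,   24,   11,   14,   15,  421,    0,
          0]), array([0.08 , 0.1  , 0.11 , 0.12 , 0.125, 0.13 , 0.135, 0.14 , 0.145,
       0.15 , 0.155, 0.16 , 0.2  ]))
floor z 0.10547863324586682
1659 0.1275072256328515 ((602.5323486328125, 165.96322631835938), (58.61288070678711, 44.14292526245117), 7.234636306762695)
441 0.1521233261476013 ((604.2047119140625, 175.94064331054688), (71.06156158447266, 24.69597816467285), 33.932621002197266)
((350.4999694824219, 79.5), (40.99999237060547, 58.99999237060547), 0.0) [ 330   50   42   60 2136]
[array([0.6004, 0.167 , 0.152 ])]
```

```bash
python3 - <<'E'
from h import *
p,R=st();T=Rz(7.2)
w=load("w2.npz");P=cloud(w);S=P[40:125,325:380].reshape(-1,3);S=S[(S[:,2]>.15)&(S[:,2]<.155)];X=T.as_matrix()[:,0];Y=np.array([-X[1],X[0],0])
print("fin",[np.percentile(S@a,[3,50,97]) for a in(X,Y)],np.array([.5886,.1642,0])@np.array([X,Y]).T)
a=[.5886,.1642,.19];plan(p,R,a,T,4);plan(a,T,[.5886,.1642,.130],T,4)
E
```

```text
t 6.3 pos [0.4934 0.1871 0.325 ] x-ax [0.992 0.126 0.   ] z-ax [-0.001  0.006 -1.   ] F [2.9 0.5 3.7] op 0.0701 gf 0.0 q [-0.69  0.15  0.3   1.78 -0.05  1.21 -1.82]
fin [array([0.58945374, 0.6103673 , 0.65149048]), array([0.07024882, 0.09003798, 0.11237637])] [0.60453843 0.08913409]
[-0.1, -0.0, 0.0, 2.29, 0.89, 3.37]
[-0.1, -0.0, 0.0, 2.29, 0.88, 3.37]
[-0.1, -0.0, 0.0, 2.29, 0.88, 3.37]
[-0.1, -0.0, 0.0, 2.29, 0.87, 3.37]
[0.0, 0.0, 0.0, 0.0, -0.0, 1.5]
[0.0, 0.0, 0.0, 0.0, -0.0, 1.5]
[0.0, 0.0, 0.0, 0.0, -0.0, 1.5]
[0.0, 0.0, 0.0, 0.0, -0.0, 1.5]
```

>>> move_arm([
  [[0, 0, 0, 2.3, 0.88, 3.37, 6], [0, 0, 0, 2.3, 0.88, 3.37, 5], [0, 0, 0, 2.28, 0.88, 3.37, 5], [0, 0, 0, 2.28, 0.87, 3.37, 5], [0, 0, 0, 0, 0, 1.5, 5], [0, 0, 0, 0, 0, 1.0, 5], [0, 0, 0, 0, 0, 0, 5], [0, 0, 0, 0, 0, 0, 5]],
])

```text
time_s: 7.3
eef_pos: [0.585, 0.1642, 0.1616]
tcp_rot: [0.998, 0.064, -0.001, -0.002]
contact_force: [-0.1, -0.2, -0.2]
opening: 0.05
gripper_force: 0.0
```

```bash
python3 - <<'E'
from h import *
from plant import capture
p,R=st()
c=capture("wrist");np.savez("w3.npz",**c)
P=cloud(c);print(proj(c,[.5886,.1642,.152]),proj(c,[.6025,.166,.1285]))
X=np.array([np.cos(np.radians(7.2)),np.sin(np.radians(7.2)),0]);Y=np.array([-X[1],X[0],0])
g=c["color"].max(2);Z=P[...,2];D=P-np.array([.5886,.1642,0])
m=(Z>.147)&(Z<.157)&(g<60)&(abs(D@X)<.035)&(abs(D@Y)<.016);S=P[m]-np.array([.5886,.1642,0])
print(m.sum(),[np.percentile(S@a,[2,50,98]) for a in(X,Y)])
cv2.imwrite("pics/w3.png",c["color"][:,:,::-1])
E
```

```text
t 7.3 pos [0.585  0.1642 0.1616] x-ax [ 0.992  0.127 -0.002] z-ax [-0.003  0.005 -1.   ] F [-0.1 -0.2 -0.2] op 0.05 gf 0.0 q [-0.56  0.46  0.31  1.77 -0.17  0.93 -1.62]
[318.04428213 238.1912557 ] [318.21394595 205.30954034]
696 [array([-0.01027338,  0.00623037,  0.01509727]), array([-6.18326938e-03,  2.06919133e-05,  6.81999873e-03])]
```

View pics/w3.png

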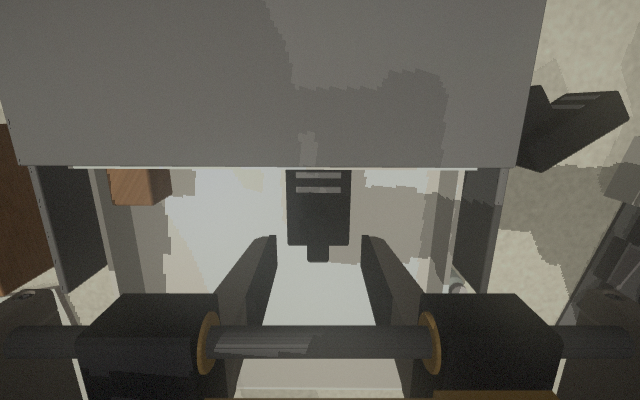

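The cartridge is centred between the fingers (fin at (318,250)), and the fin midpoint is within 1 mm of the estimate. I'll lower and close on the fin.

>>> move_arm([
  [[0, 0, 0, 0.15, 0, 1.0, 5], [0, 0, 0, 0.1, 0, 1.0, 5], [0, 0, 0, 0, 0, 0.8, 5], [0, 0, 0, 0, 0, 0.25, 4], [0, 0, 0, 0, 0, 0, 0], [0, 0, 0, 0, 0, 0, 0], [0, 0, 0, 0, 0, 0, 0], [0, 0, 0, 0, 0, 0, 0]],
], grip_force=25)

```text
time_s: 8.35
eef_pos: [0.5873, 0.1642, 0.1301]
tcp_rot: [0.998, 0.063, -0.002, -0.002]
contact_force: [0.5, 0.6, 0.3]
opening: 0.0136
gripper_force: 25.0
```

```bash
python3 - <<'E'
from h import *
p,R=st()
T=Rz(-7.23);b=np.array([.5928,-.2147]);X=T.as_matrix()[:2,0]
a=p+[0,0,.09];plan(p,R,a,R,3)
m=np.r_[b-.165*X-.014*X,.19]
print(m);plan(a,R,m,T,9)
E
```

```text
t 8.35 pos [0.5873 0.1642 0.1301] x-ax [ 0.992  0.126 -0.003] z-ax [-0.004  0.004 -1.   ] F [0.5 0.6 0.3] op 0.0136 gf 25.0 q [-0.55  0.5   0.3   1.79 -0.19  0.88 -1.61]
[0.0, 0.0, 0.0, -0.01, -0.01, -3.0]
[0.0, 0.0, 0.0, -0.01, -0.01, -3.0]
[0.0, 0.0, 0.0, -0.01, -0.01, -3.0]
[ 0.41522324 -0.19217237  0.19      ]
[-0.0, 0.0, 1.6, -2.4, 3.69, 0.33]
[-0.0, 0.0, 1.6, -2.29, 3.75, 0.33]
[-0.0, 0.0, 1.6, -2.18, 3.82, 0.33]
[-0.0, 0.0, 1.6, -2.08, 3.88, 0.33]
[-0.0, 0.0, 1.6, -1.97, 3.93, 0.33]
[-0.0, 0.0, 1.6, -1.86, 3.99, 0.33]
[-0.0, 0.0, 1.6, -1.74, 4.04, 0.33]
[-0.0, 0.0, 1.6, -1.63, 4.08, 0.33]
[-0.0, 0.0, 1.6, -1.51, 4.13, 0.33]
```

>>> move_arm([
  [[0, 0, 0, 0, 0, -3, 0], [0, 0, 0, 0, 0, -3, 0], [0, 0, 0, 0, 0, -3, 0], [0, 0, 1.6, -2.4, 3.7, 0.3, 0], [0, 0, 1.6, -2.3, 3.75, 0.3, 0], [0, 0, 1.6, -2.2, 3.8, 0.3, 0], [0, 0, 1.6, -2.1, 3.9, 0.3, 0], [0, 0, 1.6, -2.0, 3.9, 0.3, 0]],
])

```text
time_s: 9.35
eef_pos: [0.4903, -0.0356, 0.2044]
tcp_rot: [1.0, -0.007, -0.002, -0.002]
contact_force: [0.5, 0.1, -1.8]
opening: 0.0139
gripper_force: 25.0
```

>>> move_arm([
  [[0, 0, 1.6, -1.85, 4.0, 0.3, 0], [0, 0, 1.6, -1.75, 4.0, 0.3, 0], [0, 0, 1.6, -1.6, 4.1, 0.3, 0], [0, 0, 1.6, -1.5, 4.1, 0.3, 0], [0, 0, 0, 0, 0, 0, 0], [0, 0, 0, 0, 0, 0, 0], [0, 0, 0, 0, 0, 0, 0], [0, 0, 0, 0, 0, 0, 0]],
])

```text
time_s: 10.35
eef_pos: [0.4157, -0.1915, 0.1922]
tcp_rot: [0.998, -0.061, -0.002, -0.002]
contact_force: [0.0, -0.3, -1.3]
opening: 0.0137
gripper_force: 25.0
```

```bash
python3 - <<'E'
from h import *
from plant import capture
p,R=st()
c=capture("wrist");np.savez("w4.npz",**c);s=capture("scene");np.savez("c4.npz",**s)
cv2.imwrite("pics/w4.png",c["color"][:,:,::-1])
E
```

```text
t 10.35 pos [ 0.4157 -0.1915  0.1922] x-ax [ 0.992 -0.123 -0.005] z-ax [-0.004  0.004 -1.   ] F [ 0.  -0.3 -1.3] op 0.0137 gf 25.0 q [-0.14  0.18  0.56  2.1  -0.12  0.9  -1.2 ]
```

View pics/w4.png

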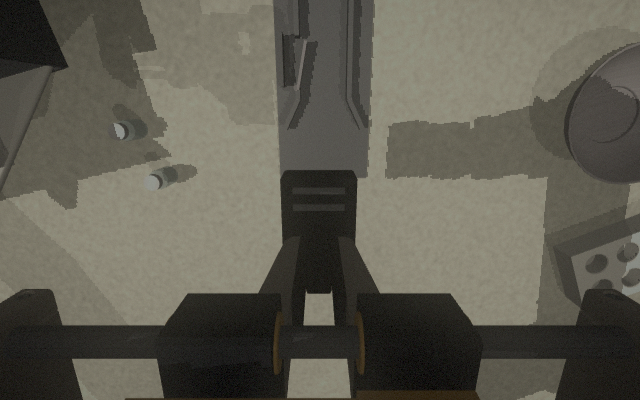

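The wrist view shows the tray ahead (edges at columns ~277 and ~371, outer end hidden under the cartridge) with the catch at (300,75). The cartridge is held straight at (281–356, 170–293). I'll fit the tray's centre line and the cartridge's offset in hand.

```bash
python3 - <<'E'
from h import *
np.set_printoptions(precision=4,suppress=True)
w=load("w4.npz");b=w["color"].astype(float);g=cv2.GaussianBlur(b.mean(2).astype(np.float32),(3,3),0)
gx=cv2.Sobel(g,cv2.CV_32F,1,0)
L=[];Rr=[]
for v in range(6,165,4):
    u=262+np.argmin(gx[v,262:292]);L.append(ray(w,u,v,.004)[:2]);
    u=358+np.argmax(gx[v,358:384]);Rr.append(ray(w,u,v,.004)[:2])
def fit(L):
    L=np.float32(L);vx,vy,x,y=cv2.fitLine(L,cv2.DIST_HUBER,0,.001,.001).ravel();return np.array([vx,vy])*np.sign(vx),np.array([x,y])
for n,l in(("L",L),("R",Rr)):
    d,q=fit(l);print(n,np.degrees(np.arctan2(d[1],d[0])),q+d*(.5-q[0])/d[0], "resid",np.median(abs(np.cross(np.array(l)-q,d))))
# hood / depth
P=cloud(w);print("proj home",proj(w,[.5928,-.2147,.03]))
s=load("c4.npz");P=cloud(s)
T=Rz(-7.2).as_matrix();D=P-np.array([.5928,-.2147,0]);x=D@np.array([T[0,0],T[1,0],0]);y=D@np.array([-T[1,0],T[0,0],0])
z=P[...,2]
m=(abs(y)<.07)&(x>.05)&(x<.25)&(z>.12)&(z<.13);print("printer x",np.percentile(x[m],[1,99]),"y",np.percentile(y[m],[1,99]))
m=(abs(y)<.025)&(x>-.03)&(x<.09)&(z>.035)&(z<.046);print("hood x",m.sum(),np.percentile(x[m],[1,99]))
# cartridge in hand: black body on wrist
g8=w["color"].max(2);row=[(np.where(g8[v,270:370]<48)[0][[0,-1]]+270) for v in (180,200,220)];print(row)
zb=.1922-.003
for v,(a,c) in zip((180,200,220),row):print((ray(w,a,v,zb)+ray(w,c,v,zb))/2)
col=g[150:190,300:340].mean(1);v=150+np.argmin(np.diff(col));print("nose row",v,ray(w,319,v+.5,zb))
E
```

```text
L -6.915107 [ 0.5    -0.1562] resid 0.0002589872053523944
R -6.903531 [ 0.5    -0.2582] resid 0.00048514145135395337
proj home [319.6826  -2.8588]
printer x [0.0828 0.1975] y [-0.0686  0.0687]
hood x 216 [0.014  0.0361]
[array([281, 356]), array([282, 355]), array([283, 355])]
[ 0.4576 -0.1974  0.1892]
[ 0.4458 -0.1959  0.1892]
[ 0.4336 -0.1947  0.1892]
nose row 169 [ 0.4635 -0.1984  0.1892]<stdin>:12: DeprecationWarning: Arrays of 2-dimensional vectors are deprecated. Use arrays of 3-dimensional vectors instead. (deprecated in NumPy 2.0)
```

>>> move_arm([
  [[0, 0, 0, 0, 0.1, 2.5, 0], [0, 0, 0, 0, 0.1, 3, 0], [0, 0, 0, 0, 0.1, 3, 0], [0, 0, 0, 0, 0.1, 3, 0], [0, 0, 0, 0, 0.05, 2, 0], [0, 0, 0, 0, 0, 1, 0], [0, 0, 0, 0, 0, 0, 0], [0, 0, 0, 0, 0, 0, 0]],
])

```text
time_s: 11.45
eef_pos: [0.4147, -0.1965, 0.0479]
tcp_rot: [0.998, -0.062, -0.002, -0.002]
contact_force: [-0.2, -0.3, -0.9]
opening: 0.0138
gripper_force: 25.0
```

```bash
python3 - <<'E'
from h import *
from plant import capture
p,R=st()
c=capture("wrist");np.savez("w5.npz",**c)
cv2.imwrite("pics/w5.png",c["color"][:,:,::-1])
E
```

```text
t 11.45 pos [ 0.4147 -0.1965  0.0479] x-ax [ 0.992 -0.124 -0.003] z-ax [-0.003  0.003 -1.   ] F [-0.2 -0.3 -0.9] op 0.0138 gf 25.0 q [-0.01  0.45  0.45  2.2  -0.36  0.57 -0.98]
```

View pics/w5.png

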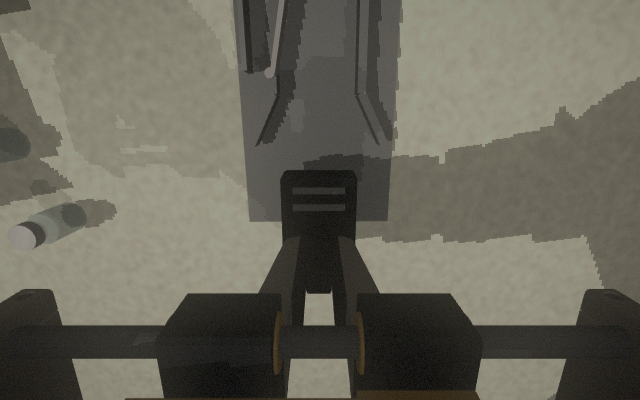

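The cartridge (centre column 318.5) lines up with the tray's centre line (318–318.5 at both ends). I'll lower it and start sliding.

>>> move_arm([
  [[0, 0, 0, 0, 0, 0.8, 0], [0, 0, 0, 0, 0, 0.6, 0], [0, 0, 0, 0.5, 0, 0.34, 0], [0, 0, 0, 1.0, 0, 0, 0], [0, 0, 0, 1.5, 0, 0, 0], [0, 0, 0, 1.5, 0, 0, 0], [0, 0, 0, 1.0, 0, 0, 0], [0, 0, 0, 0, 0, 0, 0]],
], grip_force=35)

```text
time_s: 12.5
eef_pos: [0.4695, -0.2031, 0.0295]
tcp_rot: [0.998, -0.062, -0.002, -0.001]
contact_force: [-0.8, 0.0, -1.1]
opening: 0.0135
gripper_force: 35.0
```

```bash
python3 - <<'E'
from h import *
from plant import capture
p,R=st()
c=capture("wrist");np.savez("w6.npz",**c)
cv2.imwrite("pics/w6.png",c["color"][:,:,::-1])
X=R.as_matrix()[:2,0];h=np.array([.5928,-.2165])-.0143*X;print("to home along/across tool y",(h-p[:2])@X,(h-p[:2])@R.as_matrix()[:2,1])
E
```

```text
t 12.5 pos [ 0.4695 -0.2031  0.0295] x-ax [ 0.992 -0.124 -0.004] z-ax [-0.004  0.003 -1.   ] F [-0.8  0.  -1.1] op 0.0135 gf 35.0 q [ 0.    0.55  0.42  2.08 -0.39  0.6  -0.99]
to home along/across tool y 0.10970607744784633 -0.0019975259274928273
```

View pics/w6.png

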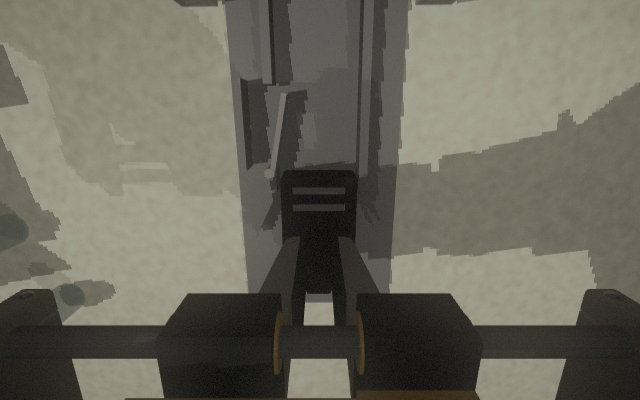

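The cartridge is centred between the walls, with its nose just reaching the catch hinge (270,172). I'll keep sliding.

>>> move_arm([
  [[0, 0, 0, 1, 0, 0, 0], [0, 0, 0, 1, 0, 0, 0], [0, 0, 0, 1, 0, 0, 0], [0, 0, 0, 1, 0, 0, 0], [0, 0, 0, 1, 0, 0, 0], [0, 0, 0, 1, 0, 0, 0], [0, 0, 0, 1, 0, 0, 0], [0, 0, 0, 1, 0, 0, 0]],
])

```text
time_s: 13.55
eef_pos: [0.5486, -0.2131, 0.0291]
tcp_rot: [0.998, -0.062, -0.002, -0.002]
contact_force: [-1.6, -2.4, -0.8]
opening: 0.0136
gripper_force: 35.0
```

>>> move_arm([
  [[0, 0, 0, 0.6, 0, 0, 0], [0, 0, 0, 0.6, 0, 0, 0], [0, 0, 0, 0.5, 0, 0, 0], [0, 0, 0, 0.4, 0, 0, 0], [0, 0, 0, 0.3, 0, 0, 0], [0, 0, 0, 0.2, 0, 0, 0], [0, 0, 0, 0, 0, 0, 0], [0, 0, 0, 0, 0, 0, 0]],
])

```text
time_s: 14.55
eef_pos: [0.5746, -0.2154, 0.0291]
tcp_rot: [0.998, -0.062, -0.002, -0.002]
contact_force: [0.0, 0.3, -0.7]
opening: 0.0137
gripper_force: 35.0
```

```bash
python3 - <<'E'
from h import *
from plant import capture
p,R=st()
c=capture("wrist");np.savez("w7.npz",**c)
s=capture("scene");
im=np.zeros((600,640,3),np.uint8);im[:400]=c["color"][:,:,::-1];im[400:,:300]=cv2.resize(s["color"][140:240,150:300,::-1],(300,200))
cv2.imwrite("pics/w7.png",im)
X=R.as_matrix()[:2,0];h=np.array([.5928,-.2165])-.0143*X;print("to home along/across tool y",(h-p[:2])@X,(h-p[:2])@R.as_matrix()[:2,1])
E
```

```text
t 14.55 pos [ 0.5746 -0.2154  0.0291] x-ax [ 0.992 -0.124 -0.004] z-ax [-0.003  0.004 -1.   ] F [ 0.   0.3 -0.7] op 0.0137 gf 35.0 q [-0.01  0.68  0.43  1.83 -0.4   0.73 -1.05]
to home along/across tool y 0.0039128532781012885 -0.0011734940011809236
```

View pics/w7.png

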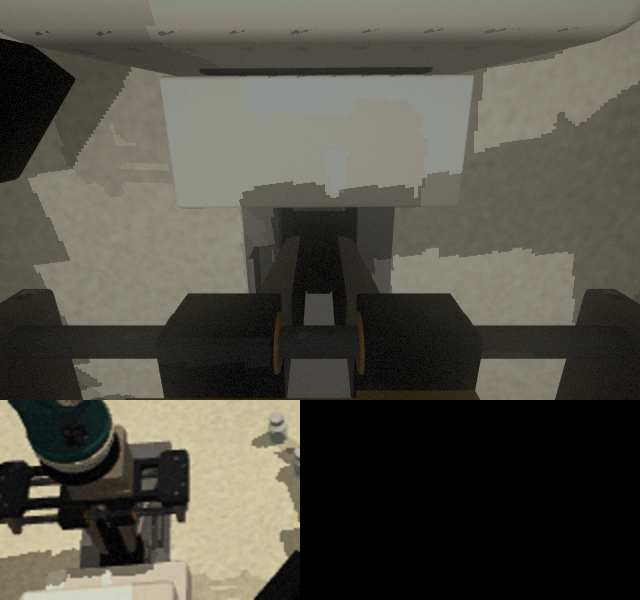

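The nose is under the hood (hood edge at row ~207). The catch's side force is gone, so it may have clicked. I'll push gently in small steps to feel for the end stop.

>>> move_arm([
  [[0, 0, 0, 0.1, 0, 0, 0], [0, 0, 0, 0.1, 0, 0, 0], [0, 0, 0, 0.1, 0, 0, 0], [0, 0, 0, 0, 0, 0, 0], [0, 0, 0, 0, 0, 0, 0], [0, 0, 0, 0, 0, 0, 0], [0, 0, 0, 0, 0, 0, 0], [0, 0, 0, 0, 0, 0, 0]],
])

```text
time_s: 15.65
eef_pos: [0.5768, -0.2167, 0.0291]
tcp_rot: [0.998, -0.062, -0.002, -0.002]
contact_force: [-1.1, 0.0, 0.2]
opening: 0.0136
gripper_force: 35.0
```

>>> move_arm([
  [[0, 0, 0, 0.1, 0, 0, 0], [0, 0, 0, 0.1, 0, 0, 0], [0, 0, 0, 0, 0, 0, 0], [0, 0, 0, 0, 0, 0, 0], [0, 0, 0, 0, 0, 0, 0], [0, 0, 0, 0, 0, 0, 0], [0, 0, 0, 0, 0, 0, 0], [0, 0, 0, 0, 0, 0, 0]],
])

```text
time_s: 16.65
eef_pos: [0.578, -0.2169, 0.0291]
tcp_rot: [0.998, -0.062, -0.003, -0.002]
contact_force: [-4.6, 0.7, 4.4]
opening: 0.0139
gripper_force: 35.0
```

There is end-stop contact (about 4.6 N) with no side load, so I'll release, lift and look.

>>> move_arm([
  [[0, 0, 0, -0.05, 0, 0, 1.5], [0, 0, 0, 0, 0, 0, 2.2], [0, 0, 0, 0, 0, 0, 3], [0, 0, 0, 0, 0, 0, 3], [0, 0, 0, 0, 0, -1.5, 3], [0, 0, 0, 0, 0, -3, 3], [0, 0, 0, 0, 0, -3, 3], [0, 0, 0, -1, 0, -3, 3]],
])

```text
time_s: 17.65
eef_pos: [0.5694, -0.2161, 0.1361]
tcp_rot: [0.998, -0.062, -0.001, -0.001]
contact_force: [-0.2, 0.5, -0.1]
opening: 0.0299
gripper_force: 0.0
```

>>> move_arm([
  [[0, 0, 0, -3, 0, -1, 3], [0, 0, 0, -3, 0, -1, 3], [0, 0, 0, -3, 0, 0, 3], [0, 0, 0, 0, 0, 0, 3], [0, 0, 0, 0, 0, 0, 3], [0, 0, 0, 0, 0, 0, 3], [0, 0, 0, 0, 0, 0, 3], [0, 0, 0, 0, 0, 0, 3]],
])

```text
time_s: 18.65
eef_pos: [0.4797, -0.2049, 0.1543]
tcp_rot: [0.998, -0.062, -0.003, -0.002]
contact_force: [-0.3, 0.2, -0.1]
opening: 0.0304
gripper_force: 0.0
```

```bash
python3 - <<'E'
from h import *
from plant import capture
p,R=st()
c=capture("wrist");np.savez("w8.npz",**c);s=capture("side")
u,v=proj(c,[.575,-.213,.03]);print(u,v);u,v=int(u),int(v)
im=np.zeros((600,800,3),np.uint8)
v0=max(0,min(v-60,250));a=c["color"][v0:v0+150,u-75:u+75,::-1];im[:600,:600]=cv2.resize(a,(600,600),interpolation=cv2.INTER_CUBIC)
im[:200,600:]=cv2.resize(s["color"][200:300,230:330,::-1],(200,200))
print("crop",u-75,v0)
cv2.imwrite("pics/w8.png",cv2.convertScaleAbs(im,alpha=1.6))
E
```

```text
t 18.65 pos [ 0.4797 -0.2049  0.1543] x-ax [ 0.992 -0.124 -0.005] z-ax [-0.005  0.003 -1.   ] F [-0.3  0.2 -0.1] op 0.0304 gf 0.0 q [-0.1   0.36  0.54  1.99 -0.24  0.86 -1.13]
313.787936587566 90.28628397035496
crop 238 30
```

View pics/w8.png

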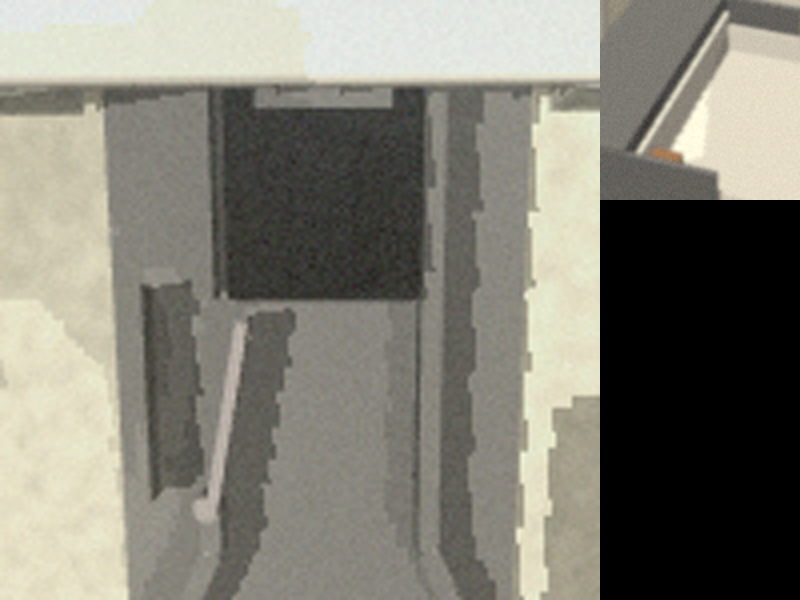

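The catch tip (243,322) is back in the channel behind the tail (row 299). The cartridge lies straight under the hood, the carton is still in the bin, and the robot is clear. Handing in.

```bash
python3 -c "
from plant import *
print(job_done())"
```

```text
the job is handed in; nothing more can be done
None
```

The cartridge is home in the label printer and released, with the catch clicked back behind it; the carton is still in the bin, I saw no sign of either vial being knocked, and the job was handed in at about 19 s, with no verdict returned.

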